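Clamp a camera battery with an eccentric cam lever

ROBOT

A 6-joint arm with a two-finger parallel gripper is mounted at the origin on a cart in front of the work surface, level with it; the furniture and walls round the work are solid. World frame = base frame: x ahead of the robot, y to its left, z up, the work surface at z = 0. Lengths are in mm, angles in degrees, forces in N, time in s.
With the tool pointing down it reaches from about 350 to 850 mm from the base axis. Payload 8.1 kg.
Tool frame: the origin (TCP) lies midway between the tips of the shut fingers; the grasp point (between the pads) lies 19 mm behind it; z points along the fingers, y is the line along which they close (so a half turn about z gives the same grasp; the last joint's range is limited). The gripper opens to 85 mm and grips with 20 to 120 N. Pads are 22 mm wide; open, the fingers measure 114 mm over their backs; the gripper's body (76 mm by 85 mm) begins 54 mm behind the grasp point. The pads swing forward as they close: fully open they stand 13 mm farther back than shut.
Start: joints at [-70.21, 7.471, 85.268, -0, 87.261, -4.893], TCP at [250.578, -545.175, 231.292] pointing down, gripper open.
Joint ranges: [-169.43, 169.43], [-51.17, 129.36], [1.28, 143.12], [-76.62, 256.62], [0, 156.53], [-152.29, 152.29]. Speed limits (degrees/s): [136.94, 136.94, 159.86, 180, 180, 180].

INTERFACE

Orientations are given as [roll, pitch, yaw] about the fixed x, y, z axes, in that order (R = Rz(yaw) Ry(pitch) Rx(roll)).
In Python, from bench import r, imaging, sensors, ticket gives the robot as it stands (r), with the cameras (imaging), the readings (sensors) and the job (ticket).
- The arm moves only by the shell command python3 steer.py FILE [FORCE], which reads ROWS from the file FILE. ROWS is a JSON list of rows, 1 to 8 of them, each an object with the fields drx, dry, drz (a rotation vector in degrees), x, y, z (the shift in mm), aperture (the finger opening in mm); a field left out counts as zero (the opening has to be given); each row is the pose to reach, as a shift and turn from the pose commanded when the command began, along the tool's axes at that moment; what a row does not reach only later rows make up. A row lasts 1/8 s, in which the tool goes at most 62.5 mm and 10.7 degrees, less where a joint would pass 70% of its speed; a pose out of reach is approached as far as the arm can. The fingers move at their own pace and stop on an object; FORCE is the grip in N (left out, the last holds). Time passes only in rows, so rows that do not move let the fingers close. It prints the time, the measured TCP pose, the force, the opening and the grip force at its end. Input that does not fit is refused with a message, and nothing moves.
- sensors.sense(): the state, without advancing time (a new reading comes with each control period).
- imaging.snapshot(name): name is "scene" or "side" or "wrist"; returns a dict with "pixels" (400x640x3 uint8, blue, green, red), "fx", "fy", "cx", "cy" (pixels), "pose" (4x4, takes a point from camera to world coordinates). Camera axes: x right, y up, looking along -z (the intrinsics and any distortion apply to the point x, -y, -z); pixel columns grow to the right and rows downward; lengths in mm; the calibration is good to about 2 mm. The wrist camera is an equidistant fisheye: a pixel r from the principal point sees the ray r / f radians off the axis. A picture is of the moment at which its call begins. There is no depth.
- ticket.hand_in(): hands the job in; it is judged then, once.
The state is a dict: "time": time; "joint_pos": joint angles; "qd": joint speeds; "joint_efforts": joint torques, N m; "tool_pos": TCP position; "tcp_rot": TCP orientation; "ft_force": force on the tool from outside, world axes, zero at the start; "wrist_torque": the same for the moment, N m; "finger_gap": finger opening in mm; "grip_force": force on a finger pad.
Only numpy, scipy, OpenCV 4.12 (cv2) and the standard library are available. Lean on these libraries where they do the work, as an engineer would, in place of code of your own. Each camera call takes 0.05 s, during which the arm holds its last target. There are 200 camera calls.

TASK

Lay the camera battery flat on the bed of the cam clamp, its long side running from the sprung pad to the steel stop, and let go of it. Then turn the cam lever clockwise just far enough that the pad pushes the battery square against the stop and is itself pressed about half-way back; at no time press the pad fully home. Leave the lever there and the other small things on the bench where they are.

Things in the scene. Friction and masses are not known exactly. Their poses are not given: they have to be found in the camera images.
- battery: black camera battery, a flat block 53 (its x) x 38 (its y) x 16 mm high, about 50 g, loose, lying on the worktop to the left; origin at the centre of its underside. Its ends are alike for this job.
- fixture: cam clamp, fixed to the worktop: aluminium plate 12 mm thick, x = -125 to +90, y = -45 to +45 mm; origin at its underside below the middle of the bed. Its x axis, the clamp axis, runs from the cam (negative x) over jaw and bed to the stop (positive x), roughly to the robot's left. Pad and stop are centred on y = 0 and rise at most 21 mm over the plate. Both y sides of the bed are open to fingers.
- bed (a point): point on the bed (plate top, 12 mm over the worktop) on the clamp axis; axes as the fixture's. The battery lies here, its 53 mm along x, within 13 mm of the clamp axis in y.
- stop_face (a point): middle of the flat upright face (44 mm wide, 20 mm high) of the steel stop, 8 mm above the bed; the stop is locked, but was set by hand, so it stands 31.5 to 36.5 mm along x from the bed point.
- stop: the steel stop; origin at the foot of that face. It does not move.
- pad_face (a point): middle of the face (36 mm wide, 15 mm high) of the black rubber pad in front of the jaw, 8 mm above the bed, turned to the stop. With the lever at 0 it lies at x = -30.5 mm; it moves along +x with the jaw.
- pad (a joint): how far the sprung pad is pressed back towards its jaw block, m: 0 free, 0.008 fully home (touches the jaw block; the visible gap between them is 8 mm when free). Spring 1.2 N/mm with 1.2 N preload. Pushing the battery over the bed does not press it; only once the battery is against the stop does it go back.
- lever (a joint): angle of the cam lever, rad, 0 = open, grows clockwise seen from above, to 2.6. The snail-shaped eccentric cam pushes the jaw forward by 9 mm per radian. Stiff hinge (0.25 N m, about 3 N at the grip); it stays where it is left, also under the pad's spring.
- cam_pivot (a point): the lever's upright axis, at x = -84.5 mm on the clamp axis, 30 mm above the worktop
- lever_grip (a point): middle of the upright black grip at the lever's end, a round post 16 to 19 mm thick, from 37 to 77 mm above the worktop (point at 59 mm), 85 mm from the pivot. At lever angle 0 it lies in the direction -100 degrees from the fixture's x axis, on the side away from the robot; it swings over the side away from the stop towards the robot.
- usb_reader: bystander: white flat box 41 x 60 x 14 mm, loose on the worktop, origin at its underside; leave it
- loupe: bystander: small black eyepiece, 39 mm across, 30 mm high, loose, origin at its underside; leave it
- lens_cap: bystander: flat black disc 52 mm across, 7 mm high, loose, origin at its underside; leave it

How it is judged:
By the outcome, as a careful person would: the job done as asked, in the order asked, and still so for the second after the job is handed in, with the robot touching nothing.
It also fails if it takes over 58 s, if anything falls off the work surface, if the arm or the gripper's body presses on something with over 40 N, if the wrist force passes 120 N, or if a joint passes its speed limit or range.

## Working session

There is one attempt and no reset: what is moved stays moved. The work goes in short steps, Python scripts to look and compute and a shell command to move; the robot and the scene stay as the last step left them, time stands still between calls to the robot, and variables do not carry over. Pictures are saved under pics/ and viewed, at most 10 in all, crops included, and the job is handed in when it is done.

```bash
ls; mkdir -p pics
python3 - <<'E'
from bench import r, imaging, sensors, ticket
import cv2,numpy as np,pickle
d={}
for n in("scene","side","wrist"):
    s=imaging.snapshot(n); d[n]=s; cv2.imwrite(f"pics/{n}0.png",s["pixels"]); print(n,s["fx"],s["cx"],s["cy"],np.round(s["pose"],3).tolist(),[k for k in s])
pickle.dump(d,open("snap0.pkl","wb"))
print(sensors.sense()["tool_pos"],sensors.sense()["tcp_rot"])
E
```

```text
bench.py
pics
steer.py
scene 500.7578827574574 324.1396750198438 200.7915959571121 [[-0.626, 0.347, -0.698, -561.61], [-0.78, -0.285, 0.557, 915.973], [-0.005, 0.893, 0.449, 772.904], [0.0, 0.0, 0.0, 1.0]] ['pixels', 'fx', 'fy', 'cx', 'cy', 'pose']
side 486.516310146029 316.80495533074685 197.82813322002568 [[-1.0, -0.0, -0.028, 505.14], [-0.023, -0.522, 0.852, 1157.562], [-0.015, 0.853, 0.522, 793.538], [0.0, 0.0, 0.0, 1.0]] ['pixels', 'fx', 'fy', 'cx', 'cy', 'pose']
wrist 309.70691628693146 320.57574736268197 205.04025186042557 [[0.417, 0.878, 0.236, 309.192], [-0.909, 0.403, 0.106, -517.992], [-0.002, -0.258, 0.966, 372.998], [0.0, 0.0, 0.0, 1.0]] ['pixels', 'fx', 'fy', 'cx', 'cy', 'pose']
[ 250.4517896  -544.76987262  230.47282186] [-1.79917471e+02 -7.42964595e-03  2.46846318e+01]
```

View pics/scene0.png

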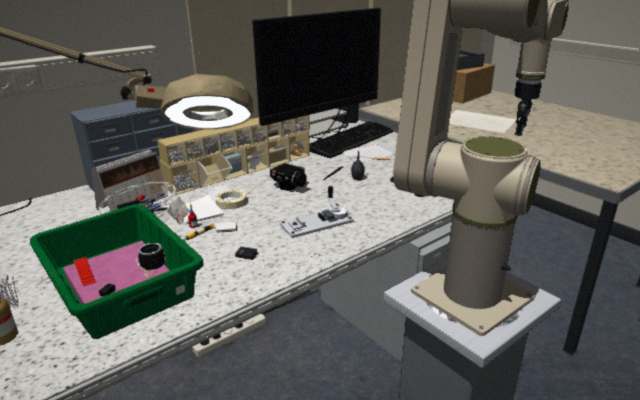

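View pics/side0.png

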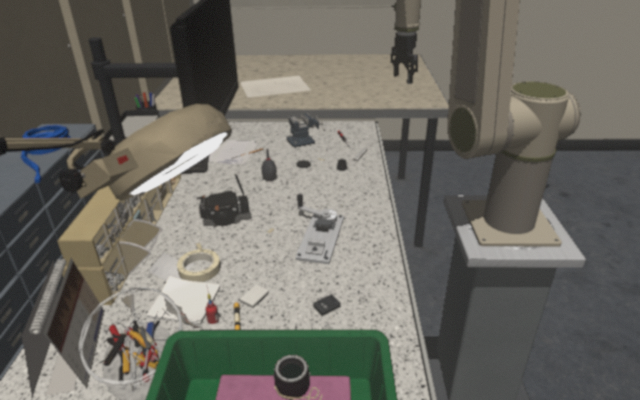

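The scene view shows the battery at (246,253) and the clamp around (317,220), cam end to the right. In the side view they are at (327,305) and (320,238), with the lever grip at about (300,200). Next I'll cast rays for rough positions and enlarge the side view.

```bash
cat > h.py <<'E'
import numpy as np,cv2,pickle
from scipy.spatial.transform import Rotation as R
def ray(s,u,v,fish=False):
    x=(u-s["cx"])/s["fx"]; y=(v-s["cy"])/s["fy"]
    if fish:
        t=np.hypot(x,y); k=np.sin(t)/t if t>1e-9 else 1; d=np.array([x*k,-y*k,-np.cos(t)])
    else: d=np.array([x,-y,-1.])
    P=np.array(s["pose"]); return P[:3,3],P[:3,:3]@d
def onz(s,u,v,z,fish=False):
    o,d=ray(s,u,v,fish); return o+d*(z-o[2])/d[2]
def proj(s,p,fish=False):
    P=np.array(s["pose"]); c=P[:3,:3].T@(np.array(p)-P[:3,3]); x,y,z=c[0],-c[1],-c[2]
    if fish:
        h=np.hypot(x,y); t=np.arctan2(h,z); return np.array([s["cx"]+s["fx"]*t*x/h,s["cy"]+s["fy"]*t*y/h])
    return np.array([s["cx"]+s["fx"]*x/z,s["cy"]+s["fy"]*y/z])
def mid(a,b):
    (o,d),(p,e)=a,b; A=np.c_[d,-e]; t=np.linalg.lstsq(A,p-o,rcond=None)[0]
    q,w=o+d*t[0],p+e*t[1]; return (q+w)/2,np.linalg.norm(q-w)
def delta(st,target):  # world shift -> tool axes
    return R.from_euler("xyz",st["tcp_rot"],degrees=True).inv().apply(np.array(target)-st["tool_pos"])
E
python3 - <<'E'
from h import *
d=pickle.load(open("snap0.pkl","rb"))
print("batt",onz(d["scene"],246,253,12),onz(d["side"],327,304,12))
print("fix",onz(d["scene"],317,220,12),onz(d["side"],320,240,12))
print("grip",mid(ray(d["scene"],331,191),ray(d["side"],300,200)))
im=d["side"]["pixels"][180:330,260:370]; cv2.imwrite("pics/sc.png",cv2.resize(im,None,fx=4,fy=4,interpolation=cv2.INTER_CUBIC))
E
```

```text
batt [505.90384789 345.3225286   12.        ] [512.55203698 342.77573144  12.        ]
fix [530.51354418  73.12765189  12.        ] [532.72228401  99.57093765  12.        ]
grip (array([592.35288596, -34.41015273,  56.71655141]), np.float64(1.5160319335343215))
```

View pics/sc.png

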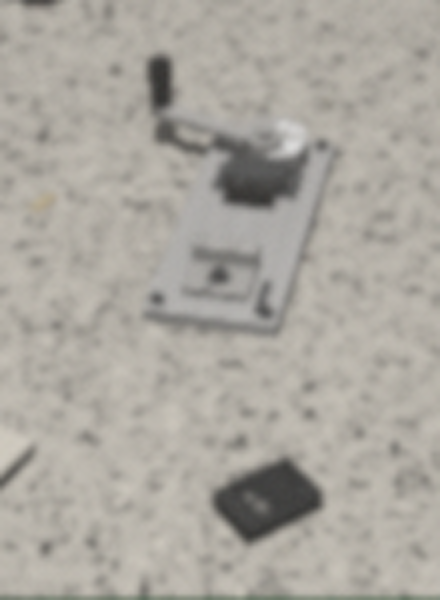

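The enlarged view shows the battery as a clean dark quadrilateral, with the lever grip on the far side of the clamp (lever open). I'll move over the clamp for a closer wrist view.

```bash
python3 - <<'E'
from h import *
d=pickle.load(open("snap0.pkl","rb"))
print("lamp",mid(ray(d["scene"],208,110),ray(d["side"],185,160)))
E
echo '[{"drz":-10,"x":61,"y":-52,"z":6,"aperture":85},{"drz":-20,"x":122,"y":-104,"z":12,"aperture":85},{"drz":-30,"x":183,"y":-156,"z":18,"aperture":85},{"drz":-40,"x":244,"y":-208,"z":24,"aperture":85},{"drz":-50,"x":305,"y":-260,"z":30,"aperture":85},{"drz":-60,"x":366,"y":-312,"z":36,"aperture":85},{"drz":-65,"x":427,"y":-364,"z":42,"aperture":85},{"drz":-65,"x":490,"y":-418,"z":50,"aperture":85}]' > rows.txt && python3 steer.py rows.txt
echo '[{"aperture":85},{"aperture":85}]' > rows.txt && python3 steer.py rows.txt
```

```text
lamp (array([803.43320017, 271.0093809 , 341.96655752]), np.float64(0.6165516220990356))
time: 1.15
tool_pos: [460.7, -90.9, 193.4]
tcp_rot: [180.0, 0.0, 89.8]
ft_force: [1.0, -0.6, 0.3]
finger_gap: 84.9
grip_force: 0.0
time: 1.4
tool_pos: [460.0, -92.7, 193.2]
tcp_rot: [-180.0, 0.0, 89.8]
ft_force: [0.6, -1.2, 0.4]
finger_gap: 85.2
grip_force: 0.0
```

```bash
echo '[{"x":55,"y":25,"z":5,"aperture":85},{"x":110,"y":50,"z":10,"aperture":85},{"x":130,"y":60,"z":13,"aperture":85},{"x":130,"y":60,"z":13,"aperture":85}]' > rows.txt && python3 steer.py rows.txt
python3 - <<'E'
from bench import r, imaging, sensors, ticket
from h import *
s=imaging.snapshot("wrist"); pickle.dump(s,open("w1.pkl","wb")); cv2.imwrite("pics/w1.png",s["pixels"])
print(sensors.sense()["tool_pos"],np.round(s["pose"],3).tolist())
E
```

```text
time: 1.9
tool_pos: [521.0, 36.3, 180.0]
tcp_rot: [-180.0, 0.0, 89.7]
ft_force: [-0.1, -0.1, -0.1]
finger_gap: 85.1
grip_force: 0.0
[520.75816769  35.49790715 180.19628551] [[1.0, 0.006, 0.002, 520.801], [-0.006, 0.966, 0.258, 101.379], [-0.001, -0.258, 0.966, 322.673], [0.0, 0.0, 0.0, 1.0]]
```

View pics/w1.png

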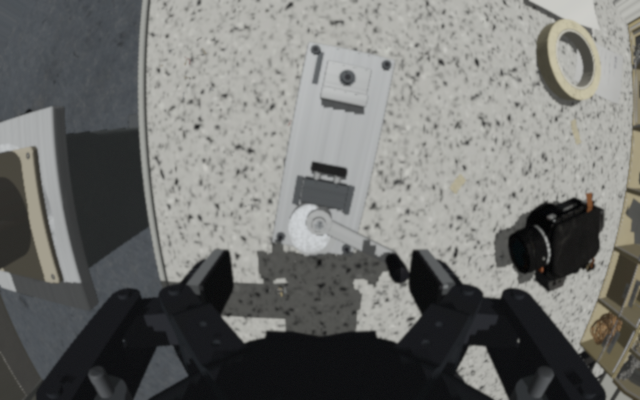

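The wrist view shows the clamp clearly. The plate's stop end is near (309,47)–(393,60), the stop block at (345,85), the pad at (329,170), the jaw at (323,193), the pivot at (318,222), and the grip at about (398,268). I'll enlarge it to read edges.

Run:
```python
from h import *
s=pickle.load(open("w1.pkl","rb"))
im=s["pixels"][36:256,265:425]; im=cv2.resize(im,None,fx=2.7,fy=2.7,interpolation=cv2.INTER_CUBIC)
cv2.imwrite("pics/w1c.png",im)
```

```text
(no output)
```

View pics/w1c.png

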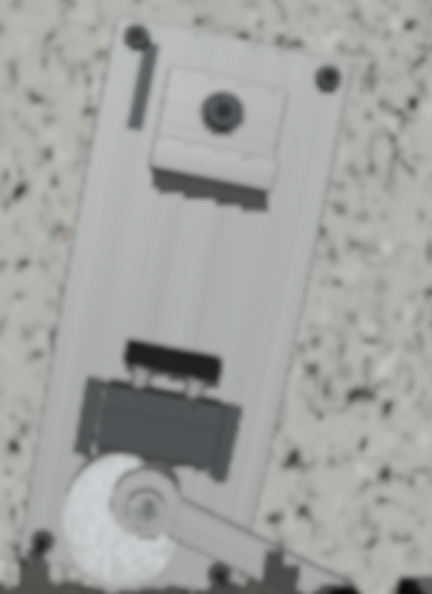

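Run:
```python
from h import *
s=pickle.load(open("w1.pkl","rb"))
P=lambda u,v,z:onz(s,u/2.7+265,v/2.7+36,z,True)[:2]
TL,TR=P(122,20,12),P(352,64,12); L=[P(122,20,12),P(22,560,12)]; Rr=[P(350,64,12),P(258,500,12)]
print("corners",TL,TR,"width",np.linalg.norm(TL-TR))
a=[];
for A in(L,Rr):
    d=A[0]-A[1]; a.append(np.degrees(np.arctan2(d[1],d[0])))
d=TL-TR; print("angles",a,"end edge",np.degrees(np.arctan2(d[1],d[0]))-90)
an=np.radians(np.mean(a)); ex=np.array([np.cos(an),np.sin(an)]); ey=np.array([-ex[1],ex[0]])
c=(TL+TR)/2; o=c-90*ex; print("bed from corners",o)
f=lambda n,u,v,z:print(n,np.round([(P(u,v,z)-o)@ex,(P(u,v,z)-o)@ey],1))
f("pivot",145,508,40);f("screwTL",137,38,12);f("screwTR",328,78,12);f("screwBL",40,542,12);f("screwBR",221,575,12)
f("padL",127,342,12.5);f("padR",222,358,12.5);f("padL",127,342,27.5);f("padR",222,358,27.5)
f("jawL",88,378,33);f("jawR",240,406,33);f("jaw mid top",165,392,33)
for z in(32,12):f("stopL",152,168,z);f("stopR",272,190,z);f("shadL",155,184,z);f("shadR",268,208,z)
```

```text
corners [510.85514334 184.2985714 ] [596.3931917  169.29085648] width 86.84462691804087
angles [np.float64(78.45652179546688), np.float64(78.86218413042562)] end edge 80.04869764076119
bed from corners [535.92640848  88.55192769]
pivot [-83.7   1.3]
screwTL [83.  36.6]
screwTR [ 83.2 -35.5]
screwBL [-115.1   38.1]
screwBR [-115.2  -35.8]
padL [-30.2  18.6]
padR [-29.3 -17.5]
padL [-28.3  18.5]
padR [-27.4 -15.8]
jawL [-42.7  29.6]
jawR [-42.3 -25. ]
jaw mid top [-42.5   2.1]
stopL [33.6 21.5]
stopR [ 34.5 -20.5]
shadL [28.3 19.4]
shadR [ 28.  -20.3]
stopL [35.2 21.8]
stopR [ 36.2 -23.1]
shadL [29.6 19.6]
shadR [ 29.3 -22.9]
```

Measurements agree with the given sizes: the screws are symmetric, the pad reads −30, the pivot −84, and the stop is at about +34. The bed is near (536,89) with the axis at about 78.8°. Next is a view of the battery.

```bash
echo '[{"x":60,"y":-2,"aperture":85},{"x":120,"y":-4,"z":10,"aperture":85},{"x":180,"y":-8,"z":20,"aperture":85},{"x":240,"y":-10,"z":30,"aperture":85},{"x":260,"y":-12,"z":30,"aperture":85},{"x":260,"y":-12,"z":30,"aperture":85},{"x":260,"y":-12,"z":30,"aperture":85}]' > rows.txt && python3 steer.py rows.txt
python3 - <<'E'
from bench import r, imaging, sensors, ticket
from h import *
s=imaging.snapshot("wrist"); pickle.dump(s,open("w2.pkl","wb"))
im=s["pixels"]; print(sensors.sense()["tool_pos"],proj(s,[509,344,8],True))
u,v=proj(s,[509,344,16],True).astype(int)
m=np.zeros(im.shape[:2],np.uint8); m[v-50:v+50,u-60:u+60]=255
b=((im.max(2)<70)&(m>0)).astype(np.uint8)
b=cv2.morphologyEx(b,cv2.MORPH_OPEN,np.ones((3,3)))
cs=sorted(cv2.findContours(b,cv2.RETR_EXTERNAL,cv2.CHAIN_APPROX_NONE)[0],key=cv2.contourArea)
c=cs[-1]; print("areas",[cv2.contourArea(q) for q in cs[-3:]])
for z in(16,8):
    w=np.array([onz(s,*p[0],z,True)[:2] for p in c],np.float32); print(z,cv2.minAreaRect(w))
x0,y0=max(u-70,0),max(v-60,0); cr=im[y0:v+60,x0:u+70].copy(); cr=cv2.resize(cr,None,fx=4,fy=4,interpolation=cv2.INTER_CUBIC); cv2.drawContours(cr,[((c-[x0,y0])*4+2)],-1,(0,255,0),1); cv2.imwrite("pics/w2c.png",cr);print(x0,y0)
E
```

```text
time: 2.82
tool_pos: [511.2, 294.8, 150.9]
tcp_rot: [180.0, 0.0, 89.6]
ft_force: [-0.2, 0.9, 0.1]
finger_gap: 84.8
grip_force: 0.0
[511.17202563 294.85416284 150.88816588] [318.37790156 141.22822973]
areas [2223.0]
16 ((513.09130859375, 339.3323974609375), (52.67792892456055, 37.684513092041016), 36.00084686279297)
8 ((513.1547241210938, 338.73876953125), (54.19648742675781, 38.77089309692383), 36.00087356567383)
248 81
```

View pics/w2c.png

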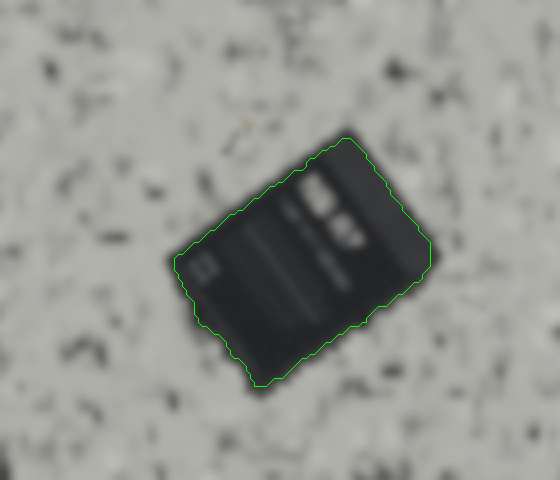

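The battery outline is clean, 52.7 × 37.7 mm at z = 16, which matches its size. Its centre is (513.1, 339.3) and its long axis is at 36°. I'll grasp it at that yaw.

```bash
echo '[{"drz":10,"x":10,"z":30,"aperture":85},{"drz":20,"x":20,"z":60,"aperture":85},{"drz":30,"x":30,"y":1,"z":80,"aperture":85},{"drz":40,"x":40,"y":1.6,"z":90,"aperture":85},{"drz":50,"x":44.5,"y":1.6,"z":98,"aperture":85},{"drz":53.6,"x":44.5,"y":1.6,"z":98,"aperture":85},{"drz":53.6,"x":44.5,"y":1.6,"z":98,"aperture":85},{"drz":53.6,"x":44.5,"y":1.6,"z":98,"aperture":85}]' > rows.txt && python3 steer.py rows.txt
python3 -c "
from h import *;from bench import r, imaging, sensors, ticket
s=sensors.sense();print(s['tool_pos'],s['tcp_rot'],delta(s,[513.1,339.3,3]))"
```

```text
time: 3.88
tool_pos: [512.8, 340.6, 52.9]
tcp_rot: [180.0, -0.0, 36.1]
ft_force: [-0.0, 0.1, 0.6]
finger_gap: 85.1
grip_force: 0.0
[512.83577077 340.5919412   52.91070809] [ 1.79988221e+02 -3.43134496e-02  3.61002601e+01] [-0.57760851  1.18929551 49.91061666]
```

```bash
echo '[{"x":-0.5,"y":1,"z":20,"aperture":85},{"x":-0.5,"y":1,"z":40,"aperture":85},{"x":-0.5,"y":1,"z":48,"aperture":85},{"x":-0.5,"y":1,"z":50,"aperture":85},{"x":-0.5,"y":1,"z":50,"aperture":85},{"x":-0.5,"y":1,"z":50,"aperture":36},{"x":-0.5,"y":1,"z":50,"aperture":30},{"x":-0.5,"y":1,"z":50,"aperture":30}]' > rows.txt && python3 steer.py rows.txt 30
echo '[{"aperture":30},{"aperture":30},{"aperture":30}]' > rows.txt && python3 steer.py rows.txt
```

```text
time: 4.88
tool_pos: [512.8, 340.6, 3.2]
tcp_rot: [180.0, -0.1, 36.1]
ft_force: [-1.3, -0.5, -0.6]
finger_gap: 36.9
grip_force: 30.8
time: 5.25
tool_pos: [512.8, 340.6, 3.1]
tcp_rot: [180.0, -0.1, 36.1]
ft_force: [-0.2, -1.3, 5.0]
finger_gap: 37.3
grip_force: 31.5
```

Gripped at 37.3 mm opening, as expected for the 38 mm side. Next: lift, carry and turn to the clamp axis above the bed.

```bash
echo '[{"z":-40,"aperture":30},{"drz":-6,"x":-12,"y":20,"z":-75,"aperture":30},{"drz":-14,"x":-36,"y":60,"z":-75,"aperture":30},{"drz":-22,"x":-60,"y":100,"z":-75,"aperture":30},{"drz":-30,"x":-84,"y":141,"z":-75,"aperture":30},{"drz":-38,"x":-108,"y":181,"z":-75,"aperture":30},{"drz":-42.7,"x":-122,"y":205,"z":-75,"aperture":30},{"drz":-42.7,"x":-128,"y":215,"z":-75,"aperture":30}]' > rows.txt && python3 steer.py rows.txt
echo '[{"aperture":30},{"aperture":30},{"aperture":30}]' > rows.txt && python3 steer.py rows.txt
python3 -c "
from h import *;from bench import r, imaging, sensors, ticket
s=sensors.sense();print(s['tool_pos'],s['tcp_rot'],delta(s,[536.0,91.3,16]))
w=imaging.snapshot('wrist');pickle.dump(w,open('w3.pkl','wb'));cv2.imwrite('pics/w3.png',cv2.resize(w['pixels'][60:330,180:460],None,fx=2,fy=2,interpolation=cv2.INTER_CUBIC))"
```

```text
time: 6.25
tool_pos: [535.3, 89.7, 77.0]
tcp_rot: [-180.0, 0.0, 78.6]
ft_force: [0.3, -0.0, 0.1]
finger_gap: 37.4
grip_force: 30.9
time: 6.62
tool_pos: [535.4, 92.2, 77.4]
tcp_rot: [-180.0, -0.0, 78.8]
ft_force: [-0.2, -0.3, -0.1]
finger_gap: 36.9
grip_force: 30.9
[535.43305556  92.23042659  77.36978986] [-1.79990247e+02 -8.18858118e-03  7.88353381e+01] [-0.81181182  0.74681871 61.36954824]
```

View pics/w3.png

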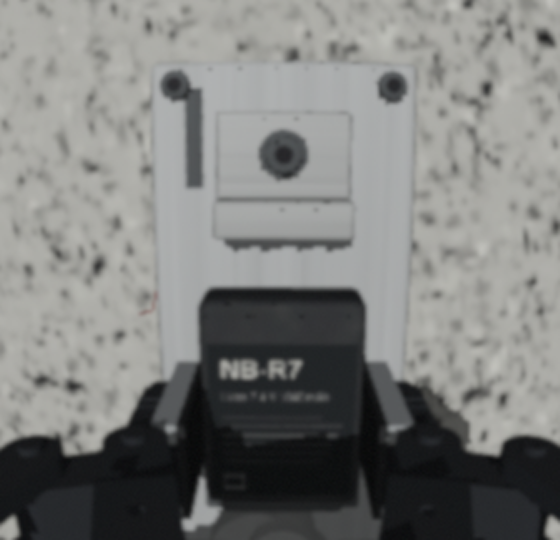

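The view shows the battery held square to the plate, its front edge at crop row ~292 and the stop edge at ~238. I'll check the end clearance numerically before lowering.

Run:
```python
from h import *
s=pickle.load(open("w3.pkl","rb"))
P=lambda u,v,z:onz(s,u/2+180,v/2+60,z,True)[:2]
o=np.array([535.5,88.7]);a=np.radians(78.8);ex=np.array([np.cos(a),np.sin(a)]);ey=np.array([-ex[1],ex[0]])
for n,u,v,z in[("stopL",215,238,32),("stopR",353,238,32),("stopfootL",228,248,12),("screwL",175,86,12),("screwR",392,87,12),("cornL",154,66,12),("cornR",415,66,12),("batL",202,292,90.3),("batR",362,292,90.3),("batLf",202,292,74.3)]:
    p=P(u,v,z)-o; print(n,np.round([p@ex,p@ey],1))
```

```text
stopL [34.7 21.8]
stopR [ 34.7 -20.8]
stopfootL [27.7 19.6]
screwL [83.2 36.8]
screwR [ 82.9 -35.6]
cornL [90.4 44. ]
cornR [ 90.5 -43.5]
batL [33.2 18.7]
batR [ 33.2 -16.2]
batLf [28.9 20.8]
```

The clearance is about 5.5 mm at each end, so I'll lower it straight down.

```bash
echo '[{"x":-0.5,"y":0.5,"z":20,"aperture":30},{"x":-0.5,"y":0.5,"z":40,"aperture":30},{"x":-0.5,"y":0.5,"z":52,"aperture":30},{"x":-0.5,"y":0.5,"z":57,"aperture":30},{"x":-0.5,"y":0.5,"z":60,"aperture":30},{"x":-0.5,"y":0.5,"z":61,"aperture":30},{"x":-0.5,"y":0.5,"z":61.5,"aperture":30},{"x":-0.5,"y":0.5,"z":61.5,"aperture":30}]' > rows.txt && python3 steer.py rows.txt
echo '[{"aperture":30},{"aperture":30}]' > rows.txt && python3 steer.py rows.txt
```

```text
time: 7.68
tool_pos: [536.2, 90.6, 16.3]
tcp_rot: [180.0, -0.0, 78.8]
ft_force: [1.2, -0.2, -0.7]
finger_gap: 37.5
grip_force: 30.9
time: 7.92
tool_pos: [536.0, 90.5, 16.1]
tcp_rot: [180.0, -0.0, 78.8]
ft_force: [0.8, 0.4, -0.1]
finger_gap: 36.8
grip_force: 30.9
```

```bash
echo '[{"z":0.5,"aperture":30},{"z":1,"aperture":30},{"z":1,"aperture":30}]' > rows.txt && python3 steer.py rows.txt; echo '[{"aperture":42},{"aperture":50},{"aperture":60},{"aperture":60},{"z":-20,"aperture":60},{"z":-50,"aperture":60},{"z":-100,"aperture":60},{"x":-20,"z":-140,"aperture":60}]' > rows.txt && python3 steer.py rows.txt
python3 -c "
from h import *;from bench import r, imaging, sensors, ticket
print(sensors.sense()['tool_pos'])
for n in('wrist','side'):
  w=imaging.snapshot(n);pickle.dump(w,open(n+'4.pkl','wb'));
  if n=='wrist':cv2.imwrite('pics/w4.png',w['pixels'][0:400,100:560])"
```

```text
time: 8.3
tool_pos: [536.0, 90.6, 15.0]
tcp_rot: [-180.0, 0.0, 78.8]
ft_force: [-1.3, -0.4, 1.6]
finger_gap: 37.4
grip_force: 31.1
time: 9.3
tool_pos: [532.4, 71.6, 157.0]
tcp_rot: [179.9, -0.0, 78.9]
ft_force: [1.0, -0.8, 0.9]
finger_gap: 60.0
grip_force: 0.0
[532.42461545  71.6060795  156.96824004]
```

View pics/w4.png

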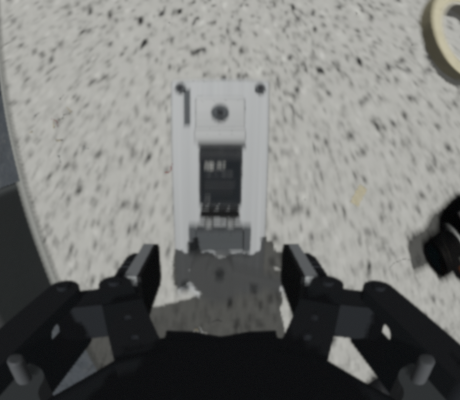

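The battery lies flat and square on the bed between pad and stop at crop (220,175), and it is released. Next I'll check the predicted grip position against the earlier image, along with the clearance to the black camera on the bench.

```bash
python3 - <<'E'
from h import *
s=pickle.load(open("w1.pkl","rb"))
P=np.array([519.1,5.8]);t=np.radians(78.8-100)
g=P+85*np.array([np.cos(t),np.sin(t)]); print(g)
for z in(37,59,77):print(z,proj(s,[*g,z],True))
print("slr left edge",onz(s,512,240,30,True),onz(s,512,240,60,True))
im=s["pixels"]; print([ (v,[int(x) for x in im[v,385:425].max(1)]) for v in(262,268,274,280)])
E
echo '[{"drz":-10,"x":-10,"y":10,"z":3,"aperture":60},{"drz":-20,"x":-21,"y":21,"z":6,"aperture":60},{"drz":-30,"x":-31,"y":31,"z":9,"aperture":60},{"drz":-40,"x":-41,"y":42,"z":12,"aperture":60},{"drz":-50,"x":-52,"y":52,"z":15,"aperture":60},{"drz":-60,"x":-62,"y":62,"z":18,"aperture":60},{"drz":-70,"x":-72,"y":73,"z":21,"aperture":60},{"drz":-80,"x":-82,"y":83,"z":27,"aperture":60}]' > rows.txt && python3 steer.py rows.txt
echo '[{"aperture":60},{"aperture":60}]' > rows.txt && python3 steer.py rows.txt
python3 - <<'E'
from h import *
from bench import r, imaging, sensors, ticket
w=imaging.snapshot('wrist');pickle.dump(w,open('w5.pkl','wb'))
print(sensors.sense()['tool_pos'])
for z in(37,77):print(proj(w,[598.3,-24.9,z],True))
cv2.imwrite('pics/w5.png',w['pixels'][40:400,60:580])
E
```

```text
[598.3475231  -24.93808846]
37 [397.20345138 251.59633041]
59 [402.34298032 260.64944137]
77 [407.03444438 268.97218212]
slr left edge [744.12518874 -20.74634004  30.        ] [721.23368286  -8.22804998  60.        ]
[(262, [53, 32, 16, 10, 10, 10, 10, 10, 12, 11, 11, 12, 11, 14, 16, 19, 37, 72, 112, 145, 163, 167, 166, 165, 153, 118, 69, 29, 13, 13, 13, 12, 14, 12, 12, 12, 13, 14, 19, 23]), (268, [81, 72, 55, 32, 16, 10, 13, 12, 13, 13, 12, 12, 14, 14, 17, 25, 35, 35, 33, 32, 45, 81, 121, 142, 131, 88, 36, 14, 13, 13, 13, 13, 13, 14, 13, 13, 14, 13, 13, 13]), (274, [180, 177, 168, 143, 101, 54, 21, 12, 14, 13, 15, 14, 16, 16, 18, 24, 31, 33, 32, 32, 31, 31, 30, 28, 21, 16, 12, 13, 12, 12, 14, 12, 12, 14, 15, 13, 14, 13, 12, 13]), (280, [172, 173, 172, 170, 166, 158, 141, 113, 80, 48, 26, 18, 15, 16, 18, 24, 28, 32, 35, 49, 79, 114, 129, 110, 66, 26, 14, 14, 13, 13, 12, 12, 12, 11, 12, 12, 12, 12, 11, 11])]
time: 10.4
tool_pos: [597.6, -25.9, 127.1]
tcp_rot: [-180.0, -0.0, 159.1]
ft_force: [0.5, 0.2, -0.7]
finger_gap: 59.8
grip_force: 0.0
time: 10.65
tool_pos: [597.1, -25.2, 127.5]
tcp_rot: [180.0, -0.1, 158.5]
ft_force: [-0.7, -0.3, 0.2]
finger_gap: 60.0
grip_force: 0.0
[597.21274675 -25.07819234 127.81115127]
[322.0987513  210.61013214]
[322.42735163 227.30341669]
```

View pics/w5.png

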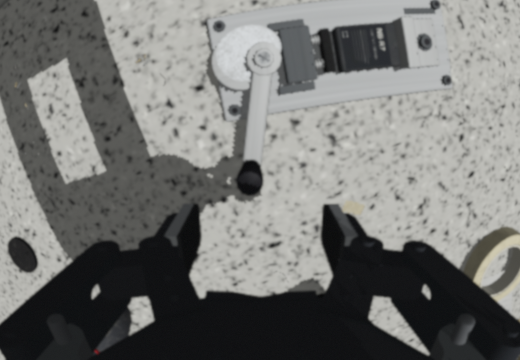

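The grip's top is at crop (250,183), full-frame (310,223). That is about 12 px clockwise of the angle-0 prediction, so the lever stands slightly past zero. The lamp shadow and the cam are also visible.

Run:
```python
from h import *
from bench import r, imaging, sensors, ticket
s=pickle.load(open("w5.pkl","rb")); st=sensors.sense()
im=s["pixels"]; b=(im[205:245,290:335].max(2)<40).astype(np.uint8)
c=max(cv2.findContours(b,cv2.RETR_EXTERNAL,cv2.CHAIN_APPROX_NONE)[0],key=cv2.contourArea); (u,v),rad=cv2.minEnclosingCircle(c); print(u+290,v+205,rad,cv2.boundingRect(c))
o=np.array([535.5,88.7]);a=np.radians(78.8);ex=np.array([np.cos(a),np.sin(a)])
P=o-84.5*ex; Pm=onz(s,323,98,40,True)[:2]; print("pivot",P,"img",Pm)
for uv,z in(((310,223),77),((310,218),70)):
    g=onz(s,*uv,z,True)[:2]; q=g-P; t=np.degrees(np.arctan2(q[1],q[0])); print(g,"r",np.hypot(*q),"ang",t,"lever",-(t-78.8+100)); print(delta(st,[*g,48]))
```

```text
310.0 218.81034469604492 15.483175277709961 (7, 0, 24, 30)
pivot [519.08719732   5.80928937] img [518.19007345   7.27762918]
[592.52598742 -31.40393521] r 82.3290955529986 ang -26.872443792442013 lever 5.67244379244201
[ 2.01721306 -7.60979538 79.81116756]
[591.28028512 -31.14044511] r 81.09947474527935 ang -27.104191791066846 lever 5.904191791066836
[ 3.2731836  -7.81893389 79.81174987]
```

Lever is at about 5.8°, consistent with the pad reading. I'll descend around the post and grip it lightly.

```bash
echo '[{"drz":3,"y":-4,"z":10,"aperture":60},{"drz":5.5,"x":-0.6,"y":-7.9,"z":20,"aperture":60},{"drz":5.5,"x":-0.6,"y":-7.9,"z":45,"aperture":60},{"drz":5.5,"x":-0.6,"y":-7.9,"z":65,"aperture":60},{"drz":5.5,"x":-0.6,"y":-7.9,"z":79,"aperture":60},{"drz":5.5,"x":-0.6,"y":-7.9,"z":79,"aperture":60},{"drz":5.5,"x":-0.6,"y":-7.9,"z":79,"aperture":30},{"drz":5.5,"x":-0.6,"y":-7.9,"z":79,"aperture":10}]' > rows.txt && python3 steer.py rows.txt 20
echo '[{"aperture":10},{"aperture":10},{"aperture":10}]' > rows.txt && python3 steer.py rows.txt
```

```text
time: 11.7
tool_pos: [596.1, -33.3, 50.1]
tcp_rot: [180.0, 0.1, 153.3]
ft_force: [-0.7, 0.4, -0.7]
finger_gap: 24.2
grip_force: 0.0
time: 12.08
tool_pos: [596.2, -33.3, 49.9]
tcp_rot: [180.0, 0.1, 153.3]
ft_force: [0.8, -0.2, 6.4]
finger_gap: 18.0
grip_force: 19.8
```

```bash
echo '[{"drz":5,"x":0.3,"y":-7.4,"aperture":10},{"drz":10,"x":1.3,"y":-14.8,"aperture":10},{"drz":15,"x":2.9,"y":-22,"aperture":10},{"drz":20,"x":5.1,"y":-29.1,"aperture":10},{"drz":25,"x":8,"y":-35.9,"aperture":10},{"drz":30,"x":11.4,"y":-42.5,"aperture":10},{"drz":35,"x":15.4,"y":-48.8,"aperture":10},{"drz":40,"x":19.9,"y":-54.6,"aperture":10}]' > rows.txt && python3 steer.py rows.txt
echo '[{"aperture":10},{"aperture":10}]' > rows.txt && python3 steer.py rows.txt
python3 - <<'E'
from bench import r, imaging, sensors, ticket
import numpy as np
s=sensors.sense(); P=np.array([519.1,5.8]); q=s["tool_pos"][:2]-P; t=np.degrees(np.arctan2(q[1],q[0])); print("r",np.hypot(*q),"lever",-(t+21.2))
E
```

```text
time: 13.08
tool_pos: [553.3, -72.8, 49.8]
tcp_rot: [179.9, 0.0, 113.1]
ft_force: [-0.1, 4.4, 6.6]
finger_gap: 17.8
grip_force: 19.9
time: 13.32
tool_pos: [552.7, -73.0, 49.7]
tcp_rot: [-180.0, -0.0, 113.3]
ft_force: [-4.0, 1.3, 9.6]
finger_gap: 17.7
grip_force: 20.2
r 85.6815351371165 lever 45.69889364294211
```

Tracking well: radius 85.7, lever about 45.7°. Next is another 34°.

```bash
echo '[{"drz":5,"x":0.3,"y":-7.4,"aperture":10},{"drz":10,"x":1.3,"y":-14.8,"aperture":10},{"drz":15,"x":2.9,"y":-22,"aperture":10},{"drz":20,"x":5.1,"y":-29.1,"aperture":10},{"drz":25,"x":8,"y":-35.9,"aperture":10},{"drz":30,"x":11.4,"y":-42.5,"aperture":10},{"drz":34,"x":14.5,"y":-47.5,"aperture":10},{"drz":34,"x":14.5,"y":-47.5,"aperture":10}]' > rows.txt && python3 steer.py rows.txt
echo '[{"aperture":10},{"aperture":10}]' > rows.txt && python3 steer.py rows.txt
python3 - <<'E'
from bench import r, imaging, sensors, ticket
from h import *
s=sensors.sense(); P=np.array([519.1,5.8]); q=s["tool_pos"][:2]-P; t=np.degrees(np.arctan2(q[1],q[0])); print("r",np.hypot(*q),"lever",-(t+21.2))
w=imaging.snapshot('wrist');pickle.dump(w,open('w6.pkl','wb'))
for p in([519,6,33],[535.5,88.7,12],[529,57,27]):print(proj(w,p,True))
u,v=proj(w,[530,65,25],True).astype(int); x0,y0=max(u-85,0),max(v-75,0);print(x0,y0)
cv2.imwrite('pics/w6.png',cv2.resize(w['pixels'][y0:y0+150,x0:x0+170],None,fx=4,fy=4,interpolation=cv2.INTER_CUBIC))
E
```

```text
time: 14.32
tool_pos: [503.6, -78.6, 49.8]
tcp_rot: [180.0, 0.0, 79.2]
ft_force: [-2.9, -0.0, 8.7]
finger_gap: 17.6
grip_force: 20.1
time: 14.58
tool_pos: [503.7, -78.6, 49.7]
tcp_rot: [180.0, 0.0, 79.3]
ft_force: [-2.8, -0.3, 9.2]
finger_gap: 17.4
grip_force: 20.1
r 85.80040507580759 lever 79.1693963271729
[320.41307168  83.40097978]
[321.70933846 -39.67465617]
[320.98891685  -4.70289204]
235 0
```

View pics/w6.png

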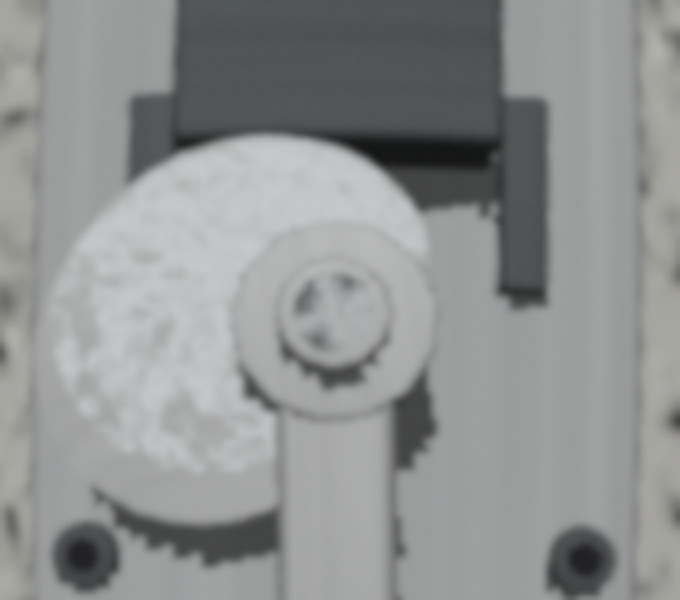

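Only the jaw and cam are visible here; the lever points straight back along the axis at about 79°, and the pad is out of view. I'll release, lift clear, and measure the pad gap from straight above using brightness profiles.

```bash
echo '[{"aperture":30},{"aperture":45},{"z":-30,"aperture":45},{"z":-70,"aperture":45},{"x":30,"z":-95,"aperture":45},{"x":85,"z":-80,"aperture":45},{"x":85,"z":-50,"aperture":45},{"x":85,"z":-40,"aperture":45}]' > rows.txt && python3 steer.py rows.txt
echo '[{"aperture":45},{"aperture":45}]' > rows.txt && python3 steer.py rows.txt
cat > prof.py <<'E'
from bench import r, imaging, sensors, ticket
from h import *
import sys
w=imaging.snapshot('wrist');pickle.dump(w,open(sys.argv[1],'wb'))
o=np.array([535.5,88.7]);a=np.radians(78.8);ex=np.array([np.cos(a),np.sin(a)]);ey=np.array([-ex[1],ex[0]])
g=w["pixels"].max(2).astype(np.float32)
X=np.arange(-50,42,1.)
print("x",[int(x) for x in X])
for z in(27.5,):
  for y in(-14,-10,-3,0,4,10,14,20,25):
    uv=np.array([proj(w,[*(o+x*ex+y*ey),z],True) for x in X],np.float32)
    print(z,y,[int(q) for q in cv2.remap(g,uv[None,:,0],uv[None,:,1],cv2.INTER_LINEAR)[0]])
P=o-84.5*ex
print(proj(w,[*(o-25*ex),27],True),sensors.sense()["tool_pos"])
E
python3 prof.py w7.pkl
```

```text
time: 15.62
tool_pos: [517.6, 5.7, 86.7]
tcp_rot: [-179.8, 0.0, 79.4]
ft_force: [-0.6, 1.0, 0.4]
finger_gap: 45.1
grip_force: 0.0
time: 15.88
tool_pos: [520.0, 4.3, 89.9]
tcp_rot: [179.9, -0.0, 79.2]
ft_force: [-0.6, 0.1, -0.2]
finger_gap: 45.1
grip_force: 0.0
x [-50, -49, -48, -47, -46, -45, -44, -43, -42, -41, -40, -39, -38, -37, -36, -35, -34, -33, -32, -31, -30, -29, -28, -27, -26, -25, -24, -23, -22, -21, -20, -19, -18, -17, -16, -15, -14, -13, -12, -11, -10, -9, -8, -7, -6, -5, -4, -3, -2, -1, 0, 1, 2, 3, 4, 5, 6, 7, 8, 9, 10, 11, 12, 13, 14, 15, 16, 17, 18, 19, 20, 21, 22, 23, 24, 25, 26, 27, 28, 29, 30, 31, 32, 33, 34, 35, 36, 37, 38, 39, 40, 41]
27.5 -14 [82, 82, 83, 83, 83, 84, 83, 81, 80, 80, 82, 84, 85, 84, 82, 80, 83, 76, 80, 84, 83, 80, 75, 62, 36, 30, 30, 31, 32, 31, 30, 28, 35, 47, 52, 47, 42, 41, 41, 41, 41, 41, 41, 40, 41, 41, 40, 41, 41, 41, 41, 41, 41, 42, 45, 45, 42, 42, 42, 43, 43, 43, 43, 43, 43, 43, 43, 43, 43, 43, 43, 43, 43, 43, 46, 54, 61, 62, 63, 63, 62, 61, 55, 41, 49, 81, 131, 165, 179, 179, 179, 180]
27.5 -10 [81, 81, 83, 83, 84, 84, 83, 82, 80, 80, 82,
[... 2554 characters left out ...]
60, 160, 161, 162, 161, 162, 162, 162, 163, 163, 163, 163, 164, 164, 161, 156, 155, 156, 157, 154, 148, 146, 142, 121, 93, 65, 56, 58, 76, 126, 168, 182, 184, 184, 186]
27.5 25 [82, 83, 82, 83, 83, 85, 100, 137, 160, 165, 165, 165, 166, 166, 167, 166, 166, 167, 167, 167, 168, 168, 168, 168, 168, 168, 168, 168, 169, 169, 169, 169, 169, 169, 169, 169, 169, 170, 170, 170, 170, 170, 170, 171, 171, 171, 171, 171, 171, 171, 171, 171, 171, 172, 172, 172, 172, 172, 172, 173, 172, 173, 173, 173, 173, 173, 173, 173, 174, 174, 174, 174, 174, 174, 174, 174, 174, 174, 174, 175, 175, 175, 175, 175, 175, 175, 175, 175, 176, 176, 177, 175]
[320.25445752 130.33365192] [520.16298462   4.34776105  90.12496496]
```

Reading the profile at z = 27.5: jaw edge ≈ −32.3, pad ≈ −26.6 to −18.3, stop ≈ 34.8. So the battery already spans pad to stop. I'll compare with the free-state views (w1, w5) to calibrate the jaw-to-pad gap.

```bash
cat > edge.py <<'E'
from h import *
import sys
o=np.array([535.5,88.7]);a=np.radians(78.8);ex=np.array([np.cos(a),np.sin(a)]);ey=np.array([-ex[1],ex[0]])
for f in sys.argv[1:]:
  w=pickle.load(open(f,"rb")); g=w["pixels"].max(2).astype(np.float32)
  c=np.array(w["pose"])[:3,3]; print(f,"cam fixture xy z",np.round([(c[:2]-o)@ex,(c[:2]-o)@ey,c[2]],1))
  X=np.arange(-48,-14,.7) if f!="w7.pkl" else np.arange(-38,-14,.7)
  print([round(float(x),1) for x in X])
  for y in(-10,-6,3,10,14):
    uv=np.array([proj(w,[*(o+x*ex+y*ey),27.5],True) for x in X],np.float32)
    print(y,[int(q) for q in cv2.remap(g,uv[None,:,0],uv[None,:,1],cv2.INTER_LINEAR)[0]])
E
python3 edge.py w1.pkl w5.pkl w7.pkl
```

```text
w1.pkl cam fixture xy z [  9.6  16.9 322.7]
[-48.0, -47.3, -46.6, -45.9, -45.2, -44.5, -43.8, -43.1, -42.4, -41.7, -41.0, -40.3, -39.6, -38.9, -38.2, -37.5, -36.8, -36.1, -35.4, -34.7, -34.0, -33.3, -32.6, -31.9, -31.2, -30.5, -29.8, -29.1, -28.4, -27.7, -27.0, -26.3, -25.6, -24.9, -24.2, -23.5, -22.8, -22.1, -21.4, -20.7, -20.0, -19.3, -18.6, -17.9, -17.2, -16.5, -15.8, -15.1, -14.4]
-10 [85, 82, 80, 80, 78, 76, 81, 91, 109, 124, 136, 139, 139, 136, 130, 114, 95, 72, 51, 40, 33, 33, 32, 32, 32, 32, 32, 32, 43, 69, 103, 135, 155, 167, 171, 172, 173, 173, 173, 173, 173, 173, 173, 174, 173, 173, 174, 174, 174]
-6 [86, 86, 85, 83, 81, 81, 87, 100, 113, 123, 129, 133, 133, 131, 124, 116, 104, 84, 63, 45, 34, 33, 32, 32, 32, 32, 32, 34, 46, 70, 103, 131, 151, 165, 169, 170, 170, 171, 171, 171, 170, 171, 171, 171, 171, 170, 170, 171, 171]
3 [86, 86, 85, 83, 78, 71, 69, 83, 106, 137, 154, 165, 167, 159, 144, 124, 98, 73, 52, 39, 35, 34, 33, 33, 33, 33, 33, 37, 51, 76, 111, 140, 161, 171, 175, 176, 176, 176, 176, 177, 177, 177, 177, 177, 177, 177, 177, 177, 177]
10 [85, 84, 83, 81, 79, 79, 8
[... 2230 characters left out ...]
137, 138, 134, 130, 126, 107, 71, 40, 29, 29, 31, 30, 31, 28, 26, 26, 28, 27, 32, 42, 52, 56, 53, 47, 42]
-6 [84, 85, 85, 85, 85, 85, 82, 73, 69, 82, 101, 108, 101, 99, 105, 93, 65, 39, 28, 30, 30, 30, 30, 31, 31, 31, 29, 28, 31, 42, 51, 55, 53, 47, 43]
3 [85, 85, 85, 85, 85, 84, 81, 76, 84, 102, 108, 95, 82, 77, 76, 70, 57, 39, 30, 30, 31, 31, 32, 31, 31, 31, 29, 28, 31, 38, 47, 50, 50, 46, 43]
10 [85, 85, 84, 81, 78, 78, 80, 88, 110, 136, 148, 148, 143, 144, 147, 139, 107, 62, 33, 30, 30, 31, 32, 32, 32, 31, 29, 28, 31, 38, 47, 51, 50, 46, 53]
14 [85, 86, 86, 86, 86, 85, 81, 75, 77, 91, 105, 110, 102, 100, 107, 94, 64, 41, 31, 31, 31, 31, 31, 31, 31, 31, 31, 30, 32, 38, 46, 52, 52, 49, 56]
```

Free versus now, at matching offsets: the gap was 6.8 mm and is now 5.8 mm at y=10 (5.7 → 4.8 at y=−10). So the pad is pressed about 1 mm at 79°, which agrees with the stop position. It needs about 3 mm more, or 19°. I'll regrip the lever and turn it.

```bash
echo '[{"z":-40,"aperture":45},{"x":-40,"z":-55,"aperture":45},{"x":-85,"z":-55,"aperture":45},{"x":-85,"z":-50,"aperture":45},{"x":-85,"z":-15,"aperture":45},{"x":-85,"z":20,"aperture":45},{"x":-85,"z":40,"aperture":45},{"x":-85,"z":40,"aperture":45}]' > rows.txt && python3 steer.py rows.txt 20
echo '[{"aperture":30},{"aperture":20},{"aperture":10},{"aperture":10},{"aperture":10}]' > rows.txt && python3 steer.py rows.txt
cat > lev.py <<'E'
from bench import r, imaging, sensors, ticket
import numpy as np
s=sensors.sense(); P=np.array([519.1,5.8]); q=s["tool_pos"][:2]-P; t=np.degrees(np.arctan2(q[1],q[0])); print("r",np.hypot(*q),"lever",-(t+21.2))
E
python3 lev.py
```

```text
time: 16.92
tool_pos: [502.1, -77.6, 47.3]
tcp_rot: [-179.8, -0.0, 79.3]
ft_force: [-0.0, 0.0, 1.3]
finger_gap: 44.7
grip_force: 0.0
time: 17.55
tool_pos: [504.4, -78.7, 50.3]
tcp_rot: [179.9, 0.0, 79.3]
ft_force: [-1.9, 0.1, 6.4]
finger_gap: 17.5
grip_force: 19.5
r 85.74540858444769 lever 78.69920821343081
```

```bash
echo '[{"drz":4,"x":0.2,"y":-5.9,"aperture":10},{"drz":8,"x":0.8,"y":-11.8,"aperture":10},{"drz":12,"x":1.9,"y":-17.7,"aperture":10},{"drz":16,"x":3.3,"y":-23.4,"aperture":10},{"drz":19,"x":4.6,"y":-27.7,"aperture":10},{"drz":19,"x":4.6,"y":-27.7,"aperture":10},{"drz":19,"x":4.6,"y":-27.7,"aperture":10}]' > rows.txt && python3 steer.py rows.txt; python3 lev.py
echo '[{"aperture":30},{"aperture":45},{"z":-30,"aperture":45},{"z":-70,"aperture":45},{"x":30,"y":10,"z":-95,"aperture":45},{"x":80,"y":27.7,"z":-80,"aperture":45},{"drz":19,"aperture":45}]' > rows.txt && python3 steer.py rows.txt 2>/dev/null | head -0; python3 -c "
from bench import r, imaging, sensors, ticket;s=sensors.sense();print(s['time'],s['tool_pos'],s['tcp_rot'],s['finger_gap'])"
```

```text
time: 18.42
tool_pos: [478.1, -69.6, 50.3]
tcp_rot: [179.9, 0.0, 60.3]
ft_force: [-3.7, -3.3, 7.7]
finger_gap: 17.6
grip_force: 20.0
r 85.83628790289347 lever 97.34209899154393
19.3 [513.02972657 -39.91170003  87.88841258] [179.67671915  -0.28309999  49.74801184] 45.13026092383415
```

My last row there was a slip: it started back towards the grip. The hand stopped at z = 88, above the post top of 77. I'll raise it now, then go to the viewing pose.

```bash
echo '[{"z":-30,"aperture":45},{"z":-40,"aperture":45},{"z":-40,"aperture":45}]' > rows.txt && python3 steer.py rows.txt
python3 -c "
from h import *;from bench import r, imaging, sensors, ticket
s=sensors.sense();print(s['tool_pos'],s['tcp_rot'],delta(s,[520,4.3,90]))"
```

```text
time: 19.68
tool_pos: [509.4, -43.4, 128.8]
tcp_rot: [179.7, -0.2, 49.6]
ft_force: [0.3, 0.6, 0.2]
finger_gap: 45.1
grip_force: 0.0
[509.42759578 -43.35724968 128.81240907] [179.69799607  -0.18329403  49.56415869] [ 43.00632851 -23.06829241  38.82913687]
```

```bash
echo '[{"drz":-10,"x":20,"y":-10,"z":10,"aperture":45},{"drz":-20,"x":43,"y":-23,"z":20,"aperture":45},{"drz":-29.7,"x":43,"y":-23,"z":38,"aperture":45},{"drz":-29.7,"x":43,"y":-23,"z":38.8,"aperture":45},{"drz":-29.7,"x":43,"y":-23,"z":38.8,"aperture":45},{"drz":-29.7,"x":43,"y":-23,"z":38.8,"aperture":45}]' > rows.txt && python3 steer.py rows.txt
python3 prof.py w8.pkl >/dev/null; sed -i 's/f!="w7.pkl"/f[1] in "15"/' edge.py; python3 edge.py w8.pkl
python3 - <<'E'
from h import *
s=pickle.load(open("w8.pkl","rb")); im=s["pixels"]; P=[519.1,5.8]
# lever arm direction: bright arm / dark post
for L in(78,88,93,97,101,106):
    t=np.radians(78.8-100-L); print(L,proj(s,[P[0]+60*np.cos(t),P[1]+60*np.sin(t),37],True).round(), [int(im[tuple(proj(s,[P[0]+rr*np.cos(t),P[1]+rr*np.sin(t),37],True).round().astype(int)[::-1])].max()) for rr in(25,30,35,40)])
E
```

```text
time: 20.42
tool_pos: [518.0, 4.3, 88.3]
tcp_rot: [179.9, -0.0, 79.1]
ft_force: [0.1, 0.4, 0.0]
finger_gap: 44.8
grip_force: 0.0
w8.pkl cam fixture xy z [-21.3   2.  231. ]
[-38.0, -37.3, -36.6, -35.9, -35.2, -34.5, -33.8, -33.1, -32.4, -31.7, -31.0, -30.3, -29.6, -28.9, -28.2, -27.5, -26.8, -26.1, -25.4, -24.7, -24.0, -23.3, -22.6, -21.9, -21.2, -20.5, -19.8, -19.1, -18.4, -17.7, -17.0, -16.3, -15.6, -14.9, -14.2]
-10 [80, 81, 83, 84, 85, 85, 85, 84, 85, 85, 83, 79, 86, 114, 127, 106, 70, 41, 30, 30, 31, 31, 31, 30, 29, 29, 29, 28, 31, 42, 51, 57, 55, 48, 43]
-6 [81, 82, 83, 84, 85, 85, 85, 81, 78, 80, 80, 73, 71, 93, 105, 90, 62, 40, 30, 29, 30, 30, 30, 30, 31, 32, 31, 29, 32, 41, 51, 57, 54, 48, 42]
3 [81, 82, 84, 84, 85, 85, 85, 85, 85, 85, 81, 72, 63, 66, 71, 69, 57, 41, 32, 31, 31, 31, 31, 31, 31, 31, 31, 28, 29, 38, 47, 51, 51, 46, 42]
10 [82, 82, 83, 84, 84, 85, 85, 85, 85, 85, 83, 89, 113, 135, 137, 118, 83, 48, 31, 30, 29, 30, 31, 30, 30, 29, 29, 29, 29, 37, 46, 50, 50, 49, 52]
14 [82, 82, 83, 84, 85, 86, 87, 87, 86, 85, 81, 73, 72, 89, 102, 92, 68, 43, 32, 30, 30, 31, 31, 31, 31, 31, 30, 28, 29, 38, 46, 51, 51, 49, 55]
78 [325. 299.] [159, 76, 57, 75]
88 [311. 299.] [159, 142, 76, 71]
93 [304. 298.] [165, 165, 75, 74]
97 [298. 296.] [165, 150, 74, 74]
101 [293. 295.] [163, 139, 72, 71]
106 [286. 292.] [164, 136, 72, 73]
```

The pad and battery did not move between the two views, while the jaw advanced 2.8 mm for the extra 18.6°, so the battery was already against the stop. Total pad travel is about 3.9 mm, roughly half-way. The hand is clear of everything, so I'm handing in.

```bash
python3 -c "
from bench import r, imaging, sensors, ticket
print(ticket.hand_in())"
```

```text
the job is handed in; nothing more can be done
None
```

The battery lies flat on the bed, released and square against the stop; the lever is at about 97°, which presses the pad back an estimated 3.9 of 8 mm, never fully home, and the job is handed in.

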